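# Set the light gate and its timer wheel for the next run

### The arm

A 6-joint arm with a two-finger parallel gripper is mounted at the origin on the work surface. World frame = base frame: x ahead of the robot, y to its left, z up, the work surface at z = 0. Lengths are in mm, angles in degrees, forces in N, time in s.
With the tool pointing down it reaches from about 300 to 775 mm from the base axis. Payload 14.6 kg.
Tool frame: the origin (TCP) lies between the finger pads; the fingertips stand 11 mm ahead of it and the grasp point (between the pads) lies 8 mm behind it; z points along the fingers, y is the line along which they close (so a half turn about z gives the same grasp; the last joint's range is limited). The gripper opens to 94 mm and grips with 3 to 60 N. Pads are 16 mm wide; open, the fingers measure 119 mm over their backs; the gripper's body (75 mm by 177 mm) begins 78 mm behind the grasp point.
Start: joints at [-79.847, 17.183, 87.147, -0, 75.671, -3.816], TCP at [132.759, -533.727, 216.446] pointing down, gripper open.
Joint ranges: [-173.82, 173.82], [-45.26, 126.66], [13.44, 144.39], [-59.66, 239.66], [0, 175.72], [-146.38, 146.38]. Speed limits (degrees/s): [127.2, 127.2, 147.25, 180, 180, 180].

### API

Orientations are given as [roll, pitch, yaw] about the fixed x, y, z axes, in that order (R = Rz(yaw) Ry(pitch) Rx(roll)).
In Python, from workcell import * gives the robot as it stands. The module is installed in compiled form; this text tells all that it offers.
- The arm moves only by the tool jog_arm, never from a script. Its argument "plan" is a list of rows, each a list of 7 numbers: the turn, a rotation vector about the world's x, y, z in degrees, then the shift along the world's x, y, z in m, then the opening, from 0 (shut) to 1 (fully open). A call has 1 to 20 rows; each row is the pose to reach, as a shift and turn from the pose commanded when the call began; what a row does not reach only later rows make up. A row lasts 1/8 s, in which the tool goes at most 62.5 mm and 10.7 degrees, less where a joint would pass 70% of its speed; a pose out of reach is approached as far as the arm can. A call with a gripper value outside its range is refused whole. The fingers move at their own pace and stop on an object; "force" is the grip in N (left out, the last holds). Time passes only in rows, so rows that repeat a pose let the fingers close. It gives the time, the measured TCP pose, the force, the opening and the grip force at its end, in the units of the state.
- get_state(): the state, without advancing time (a new reading comes with each control period).
- read_camera(name): name is "scene" or "top" or "wrist"; returns (picture, depth): 480x640x3 uint8, red, green, blue; 480x640 float32, mm along the optical axis (not along the pixel's ray), 0 where there is no reading.
- calibration(name): a dict with "fx", "fy", "cx", "cy" (pixels), "rvec" (rotation vector, rad) and "tvec" (3), from world to camera coordinates, as OpenCV has them. Camera axes: x right, y down, z forward; pixel columns grow to the right and rows downward; lengths in mm; the calibration is good to about 2 mm. A picture is of the moment at which its call begins: read the wrist's pose just before it. calibration takes no time and is no camera call; for the wrist camera it gives the pose at the moment of the call.
- sign_off(): hands the job in; it is judged then, once.
The state is a dict: "time": time; "joint_positions": joint angles; "dq": joint speeds; "joint_efforts": joint torques, N m; "tool_pos": TCP position; "eef_rot": TCP orientation; "wrist_force": force on the tool from outside, world axes, zero at the start; "ft_torque": the same for the moment, N m; "width": opening from 0.0 (shut) to 1.0 (fully open); "grasp_force": force on a finger pad.
Only numpy, scipy, OpenCV 4.12 (cv2) and the standard library are available. Lean on these libraries where they do the work, as an engineer would, in place of code of your own. Each camera call takes 0.05 s, during which the arm holds its last target. There are 200 camera calls.

### The job

Set up the next run on the light-gate rail. First nudge the stiff gate carriage along by its orange spring tab until its red pointer is in line with the yellow clip's pointer to within 3 mm; never let it run more than 5 mm past the clip's pointer, and keep the fingers off the black gate itself. Then roll the timer's blue thumbwheel until its yellow rib is at the very top, in line with the white index marks (within 10 degrees), and leave the other things on the bench where they are.

Things in the scene. Friction and masses are not known exactly. Their poses are not given: they have to be found in the camera images.
- rail: Aluminium rail, 400 mm long (its own y), 40 mm wide, top 30 mm above the bench, fixed, with a white scale ledge along its +x side. Origin under its middle on the bench. The carriage is to be pushed along the rail's +y.
- carriage (a joint): Travel of the gate carriage along the rail's +y, in m (0 at the -y end of its travel, 0.25 at the other). Stiff slide that grows stiffer along the way: takes roughly 7 N to move at first, up to 12 N at the far end; stays where it is left, does not coast.
- pointer (a point): Tip of the red pointer on the carriage, 50 mm to the +x side of the rail's centre line, 34 mm above the bench. The carriage saddle reaches 30 mm to either side of it along the rail's y.
- mark (a point): Tip of the yellow pointer of the fixed clip (26 x 20 x 34 mm) beside the rail's +x edge: the mark, 52 mm from the rail's centre line, 34 mm above the bench. Its axes are parallel to the rail's. Red pointer and mark are in line when they agree along the rail's y. At the start it lies 50 to 200 mm to the +y side of the red pointer.
- tab_face (a point): Centre of the -y face of the orange push tab, on the rail's centre line, 56 mm above the bench, 60 mm to the -y side of the pointer when free. Upright plate 44 mm wide (rail x), 10 mm thick, 34 to 78 mm above the bench, on a spring (1.5 N per mm, stroke 14 mm): pushed to +y it gives some 4 to 9 mm (varies) before the carriage breaks away; let go, it springs back, the carriage stays.
- gate: Black fork-shaped light gate on the carriage, not to be touched by the fingers. Origin in the carriage's middle, on the rail's centre line, 30 mm above the bench, level with the red pointer along the rail. From there it spans x -62 to +21 mm and y -30 to +30 mm, up to 85 mm above the bench; 20 mm of room between it and the tab.
- timer: Grey timer box, 115 (x) x 95 (y) x 42 mm, fixed, origin under its middle on the bench. A thumbwheel stands in its top between two black cheeks (66 mm long in x, from 15 to 23 mm off the middle in y, 60 mm above the bench) that bear white index marks level with the wheel's crest.
- wheel_top (a point): Fixed point at the crest of the thumbwheel, over the middle of the timer, 78 mm above the bench. Axes parallel to the timer's.
- wheel (a joint): Angle (rad) of the blue thumbwheel: radius 30 mm, 22 mm wide, axis along the timer's y, 48 mm above the bench. 0 = yellow rib at the very top; ribs are 0.63 apart. Starts at -1.4 to -0.6: rib on the timer's +x side. Dragging the crest to the timer's -x raises it. Light friction (2 N at the rim), stays where left; press with some 4 N or more to drag it.
- cup_a: Clear plastic cup, 72 mm wide, 90 mm high, origin under its middle; bystander to the left of the timer.
- cup_b: Clear plastic cup, 72 mm wide, 90 mm high; bystander, at the back or to the robot's right.
- weight: Brass weight, 44 mm wide, 54 mm high; bystander beyond the rail.
- spoon: Spoon lying near the robot; bystander.
- tray: White tray, 70 x 110 x 30 mm; bystander beyond the timer.
- jar: White jar, 60 mm wide, 80 mm high; bystander, at the back or to the robot's right.

How it is judged:
By the outcome, as a careful person would: the job done as asked, in the order asked, and still so for the second after the job is handed in, with the robot touching nothing.
It also fails if it takes over 61 s, if anything falls off the work surface, if the arm or the gripper's body presses on something with over 40 N, if the wrist force passes 120 N, or if a joint passes its speed limit or range.

## Working session

There is one attempt and no reset: what is moved stays moved. The work goes in short steps, Python scripts to look and compute and a tool call to move; the robot and the scene stay as the last step left them, time stands still between calls to the robot, and variables do not carry over. Pictures are saved under pics/ and viewed, at most 10 in all, crops included, and the job is handed in when it is done.

Besides the shell and the picture viewer there is one more tool, called by a JSON object that holds its "method" and its "body", one argument or row to a line. jog_arm: Moves the arm, as the interface text tells. Its arguments: {"type":"object","properties":{"plan":{"type":"array"},"force":{"type":"number"}},"required":["plan"]}

```bash
mkdir -p pics; cat > h.py <<'E'
from workcell import *
import numpy as np, cv2
def cal(n):
    c=calibration(n); K=np.array([[c['fx'],0,c['cx']],[0,c['fy'],c['cy']],[0,0,1.]])
    R=cv2.Rodrigues(np.array(c['rvec'],float))[0]; t=np.array(c['tvec'],float).ravel(); return K,R,t
def plane(C,uv,z):
    K,R,t=C; uv=np.atleast_2d(uv).astype(float)
    d=np.c_[uv,np.ones(len(uv))]@np.linalg.inv(K).T@R; o=-R.T@t
    return o+d*((z-o[2])/d[:,2])[:,None]
def cloud(C,depth):
    K,R,t=C; v,u=np.indices(depth.shape)
    p=np.stack([(u-K[0,2])/K[0,0]*depth,(v-K[1,2])/K[1,1]*depth,depth],-1)
    return (p-t)@R
def proj(C,P):
    K,R,t=C; q=(np.atleast_2d(P)@R.T+t)@K.T; return q[:,:2]/q[:,2:]
def save(n,im): cv2.imwrite('pics/'+n+'.png',im[:,:,::-1])
E
python3 - <<'E'
from h import *
for n in ('top','scene'):
    im,d=read_camera(n); save(n,im); np.savez('pics/'+n,im=im,d=d)
    K,R,t=cal(n); print(n,K[0],-R.T@t,R[2])
s=get_state(); print(s['time'],s['tool_pos'],s['eef_rot'],s['wrist_force'])
E
```

```text
top [450.10348384   0.         322.50281515] [ 428.0252752    -6.35024163 1044.12289822] [ 0.11376161 -0.0041402  -0.99349945]
scene [561.60501976   0.         316.76386455] [1416.39960361  280.70339583 1273.76780015] [-0.577654   -0.18131834 -0.79588914]
0.1 [ 132.719268   -533.52645542  215.95393799] [-1.79942283e+02 -4.43405678e-03  1.39703284e+01] [ 0.62457763 -0.15577071  0.26864047]
```

View pics/top.png

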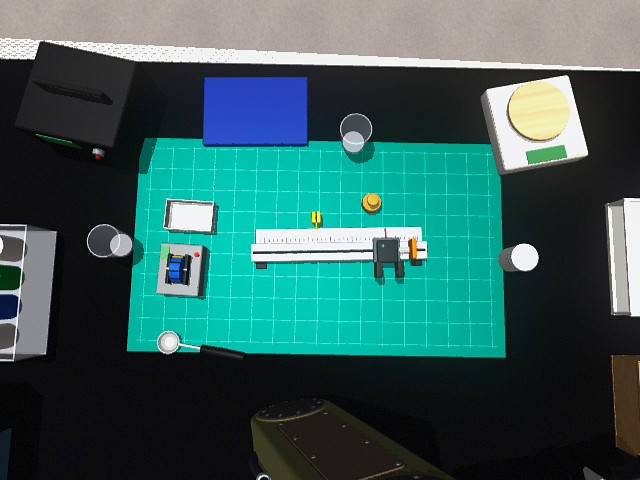

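View pics/scene.png

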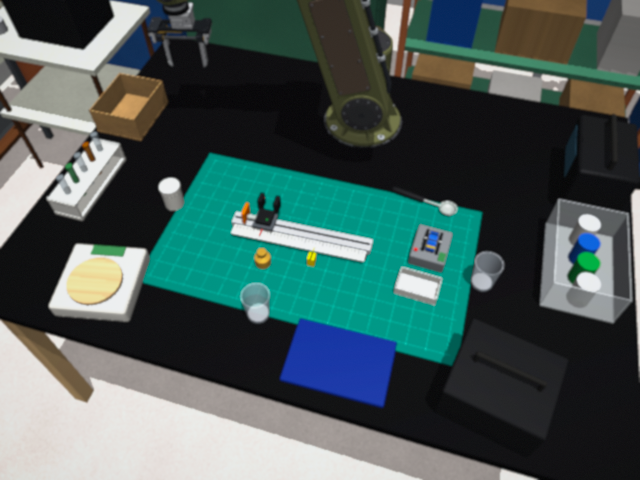

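The top view shows the rail lying along world y, with the ledge towards +x. The red pointer is near (385,232), the orange tab near (413,248) and the clip near (317,218). The timer is near (182,270), with its wheel at (179,268).

```bash
cat > m.py <<'E'
from h import *
z=np.load('pics/top.npz'); im,d=z['im'],z['d']; C=cal('top'); P=cloud(C,d)
h=cv2.cvtColor(im,cv2.COLOR_RGB2HSV)
def rep(n,lo,hi,box,zz):
    m=cv2.inRange(h,lo,hi); u0,u1,v0,v1=box; k=np.zeros_like(m); k[v0:v1,u0:u1]=m[v0:v1,u0:u1]
    v,u=np.nonzero(k); p=P[v,u]; q=plane(C,np.c_[u,v],zz)
    print(n,len(u),'px',u.min(),u.max(),v.min(),v.max(),'depthz',np.percentile(p[:,2],[5,50,95]).round(1),'x',q[:,0].min().round(1),q[:,0].max().round(1),'y',q[:,1].min().round(1),q[:,1].max().round(1),'mean',q.mean(0).round(1)); return u,v,q
rep('tab',(5,150,120),(20,255,255),(405,425,230,270),78)
rep('red',(0,150,100),(4,255,255),(375,395,222,245),34)
rep('clip',(22,150,120),(35,255,255),(300,330,205,232),34)
rep('wheel',(100,150,60),(125,255,255),(160,200,245,295),70)
rep('rib',(22,150,120),(35,255,255),(160,200,245,295),70)
def edge(n,m,zz):
    c=max(cv2.findContours(m,0,2)[0],key=cv2.contourArea); b=cv2.boxPoints(cv2.minAreaRect(c)); print(n,plane(C,b,zz).round(1).tolist(),b.round(1).tolist())
m=((h[:,:,1]<60)&(h[:,:,2]>90)).astype(np.uint8); k=m*0;k[220:275,240:435]=m[220:275,240:435]; edge('rail',cv2.morphologyEx(k,3,np.ones((5,5))),25)
k=m*0;k[240:300,150:212]=((np.abs(P[:,:,2]-42)<10)*1)[240:300,150:212]; edge('timer',k.astype(np.uint8),42)
E
python3 m.py; python3 -c "
import cv2
i=cv2.imread('pics/top.png')
a=cv2.resize(i[225:305,150:215],None,fx=6,fy=6,interpolation=2);b=cv2.resize(i[205:285,365:432],None,fx=6,fy=6,interpolation=2)
import numpy as np;cv2.imwrite('pics/crop.png',np.hstack([a,b]))"
```

```text
tab 72 px 412 416 238 258 depthz [73.9 76.8 79.5] x 504.6 548.0 y -212.5 -203.8 mean [ 525.3 -208.3   78. ]
red 10 px 385 385 228 237 depthz [33.5 34.4 36.7] x 554.6 575.1 y -151.8 -151.8 mean [ 564.8 -151.8   34. ]
clip 83 px 312 320 211 228 depthz [30.1 32.9 36.4] x 572.3 611.3 y -4.1 14.5 mean [595.5   5.5  34. ]
wheel 301 px 169 184 257 282 depthz [50.6 71.1 78.4] x 444.4 498.6 y 288.8 320.3 mean [471.4 304.8  70. ]
rib 11 px 172 182 256 257 depthz [58.1 62.7 64.2] x 498.5 500.6 y 293.2 314.9 mean [500.3 304.1  70. ]
rail [[568.3, 154.3, 25.0], [582.3, -248.2, 25.0], [504.5, -248.8, 25.0], [490.8, 150.3, 25.0]] [[250.5, 229.10000610351562], [426.5, 226.1999969482422], [427.1000061035156, 260.1000061035156], [251.10000610351562, 263.0]]
timer [[419.8, 356.0, 42.0], [535.1, 352.6, 42.0], [528.2, 255.2, 42.0], [413.0, 259.8, 42.0]] [[155.5, 293.1000061035156], [160.0, 241.1999969482422], [203.5, 245.0], [198.89999389648438, 296.8999938964844]]
```

View pics/crop.png

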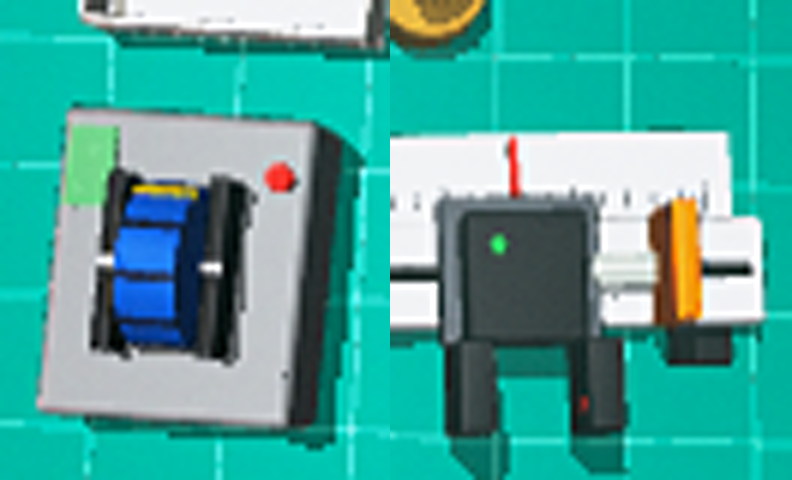

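The crop puts the yellow rib on the wheel's +x side, about 1 rad short of the top. The rail's yaw is about +2° and the timer's about -3°. The tab is free behind the carriage.

```bash
python3 - <<'E'
from h import *
s=get_state(); K,R,t=cal('wrist'); from scipy.spatial.transform import Rotation as Ro
T=Ro.from_euler('xyz',s['eef_rot'],degrees=True).as_matrix(); o=-R.T@t
print('cam in tool',T.T@(o-s['tool_pos']),'axis in tool',T.T@R[2],'right',T.T@R[0],K[0])
E
```

```text
cam in tool [ 7.99643368e+01 -1.38895356e-01 -1.68861859e+02] axis in tool [-2.75344786e-01 -7.65892014e-04  9.61345236e-01] right [7.24617345e-04 9.99999233e-01 1.00422928e-03] [333.9100502    0.         318.20271711]
```

{"method": "jog_arm", "body": {
  "plan": [
    [0, 0, 78, 0.392, 0.41, 0.064, 0],
    [0, 0, 78, 0.392, 0.41, 0.064, 0],
    [0, 0, 78, 0.392, 0.41, 0.064, 0],
    [0, 0, 78, 0.392, 0.41, 0.064, 0],
    [0, 0, 78, 0.392, 0.41, 0.064, 0],
    [0, 0, 78, 0.392, 0.41, 0.064, 0],
    [0, 0, 78, 0.392, 0.41, 0.064, 0],
    [0, 0, 78, 0.392, 0.41, 0.064, 0],
    [0, 0, 78, 0.392, 0.41, 0.064, 0],
    [0, 0, 78, 0.392, 0.41, 0.064, 0],
    [0, 0, 78, 0.392, 0.41, 0.064, 0],
    [0, 0, 78, 0.392, 0.41, 0.064, 0],
    [0, 0, 78, 0.392, 0.41, 0.064, 0]
  ]
}}

```text
time: 1.72
tool_pos: [524.2, -124.7, 280.6]
eef_rot: [180.0, 0.0, 91.9]
wrist_force: [0.0, -0.8, -0.8]
width: 0.005
grasp_force: 0.0
```

```bash
python3 - <<'E'
from h import *
C=cal('wrist'); im,d=read_camera('wrist'); save('w1',im); np.savez('pics/w1',im=im,d=d)
E
```

```text
(no output)
```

View pics/w1.png

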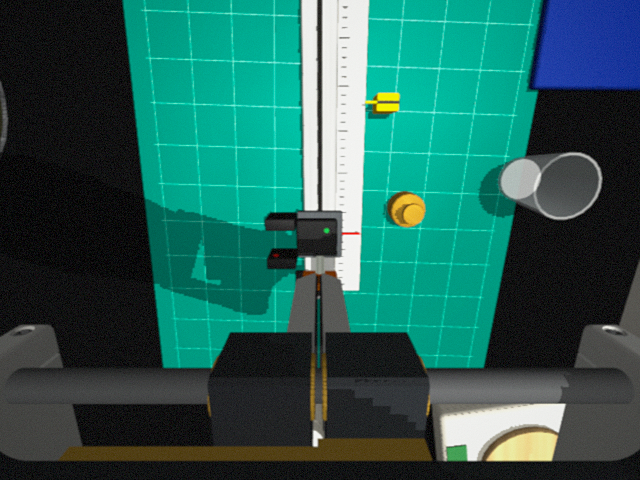

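The wrist view has +y pointing up. The red pointer tip is at about (360,233), the yellow clip's pointer tip at (362,103), and the rail is seen along its full length.

```bash
cat > w.py <<'E'
from h import *
import sys
def measure(im,C,yaw=2.0,verbose=True):
    h=cv2.cvtColor(im,cv2.COLOR_RGB2HSV).astype(int)
    red=((h[:,:,0]<6)|(h[:,:,0]>174))&(h[:,:,1]>140)&(h[:,:,2]>90)
    yel=(h[:,:,0]>=25)&(h[:,:,0]<=34)&(h[:,:,1]>150)&(h[:,:,2]>110)
    out={}
    for n,m,dx in(('red',red,(30,56)),('mark',yel,(48,64))):
        v,u=np.nonzero(m); q=plane(C,np.c_[u,v],34.)
        # rail frame: origin line through O
        a=np.radians(yaw); ex=np.array([np.cos(a),np.sin(a)]); ey=np.array([-np.sin(a),np.cos(a)])
        r=np.c_[(q[:,:2]-O)@ex,(q[:,:2]-O)@ey]
        k=(r[:,0]>dx[0])&(r[:,0]<dx[1])&(np.abs(r[:,1])<220)
        if k.sum()==0: print(n,'none'); continue
        out[n]=r[k].mean(0)
        if verbose: print(n,k.sum(),'uv',u[k].mean().round(2),v[k].mean().round(2),'rail x',r[k,0].min().round(1),r[k,0].max().round(1),'y',r[k,1].min().round(1),r[k,1].max().round(1),'mean',out[n].round(2),'tip y',r[k][np.argsort(r[k,0])[-4:] if n=='red' else np.argsort(r[k,0])[:4],1].round(1))
    if len(out)==2: print('gap mark-red along rail y:',(out['mark']-out['red'])[1].round(2))
    return out
O=np.array([527.,-48.])
E
python3 - <<'E'
from w import *
z=np.load('pics/w1.npz'); C=cal('wrist'); im=z['im']
P=cloud(C,z['d'])
# rail direction: fit ledge right edge / slot on white mask
h=cv2.cvtColor(im,cv2.COLOR_RGB2HSV); wht=(h[:,:,1]<50)&(h[:,:,2]>130)
e=[]
for v in range(5,205,3):
    u=np.nonzero(wht[v,295:380])[0]+295
    if len(u): e.append([u.min(),u.max(),v])
e=np.array(e,float)
for j,zz in((0,30),(1,np.nan)):
    if zz!=zz: zz=np.median([P[int(r[2]),int(r[1])-3,2] for r in e]); print('ledge z',zz)
    q=plane(C,e[:,[j,2]],zz); f=np.polyfit(q[:,1],q[:,0],1); r=q[:,0]-np.polyval(f,q[:,1]); k=abs(r)<2; f=np.polyfit(q[k,1],q[k,0],1)
    print('yaw',np.degrees(np.arctan(-f[0])).round(2),'x at y=-48',np.polyval(f,-48).round(1),k.sum())
measure(im,C)
# independent two-view height check with the top camera
zt=np.load('pics/top.npz'); Ct=cal('top')
def tri(a,b):
    Pa=C[0]@np.c_[C[1],C[2]]; Pb=Ct[0]@np.c_[Ct[1],Ct[2]]
    X=cv2.triangulatePoints(Pa,Pb,np.array(a,float),np.array(b,float)).ravel(); return X[:3]/X[3]
print('red tip',tri((360,233),(385,228.5)),'mark',tri((362.5,103),(318,228)))
E
```

```text
yaw 2.11 x at y=-48 502.9 67
ledge z 24.455957962744954
yaw 2.04 x at y=-48 575.9 67
red 14 uv 352.93 232.86 rail x 31.1 45.2 y -104.5 -103.2 mean [  38.69 -104.35] tip y [-103.2 -104.5 -104.5 -104.5]
mark 80 uv 374.59 102.46 rail x 49.5 63.8 y 42.2 60.5 mean [59.51 51.48] tip y [53.1 52.  53.1 52. ]
gap mark-red along rail y: 155.83
red tip [ 577.41582352 -153.81574379   20.98251415] mark [ 5.66415475e+02 -1.67280751e-01  7.40383612e+01]
```

{"method": "jog_arm", "body": {
  "plan": [
    [0, 0, 0, 0.004, -0.06, 0, 0],
    [0, 0, 0, 0.004, -0.121, 0, 0],
    [0, 0, 0, 0.004, -0.121, -0.06, 0],
    [0, 0, 0, 0.004, -0.121, -0.12, 0],
    [0, 0, 0, 0.004, -0.121, -0.17, 0],
    [0, 0, 0, 0.004, -0.121, -0.2, 0],
    [0, 0, 0, 0.004, -0.121, -0.224, 0],
    [0, 0, 0, 0.004, -0.119, -0.224, 0],
    [0, 0, 0, 0.004, -0.117, -0.224, 0]
  ]
}}

```text
time: 2.9
tool_pos: [529.1, -241.0, 57.6]
eef_rot: [179.9, 0.0, 91.9]
wrist_force: [-0.1, 0.2, 0.1]
width: 0.004
grasp_force: 0.0
```

{"method": "jog_arm", "body": {
  "plan": [
    [0, 0, 0, 0, 0.008, 0, 0],
    [0, 0, 0, 0, 0.014, 0, 0],
    [0, 0, 0, -0.001, 0.019, 0, 0],
    [0, 0, 0, -0.001, 0.023, 0, 0],
    [0, 0, 0, -0.001, 0.027, 0, 0],
    [0, 0, 0, -0.001, 0.031, 0, 0],
    [0, 0, 0, -0.001, 0.036, 0, 0],
    [0, 0, 0, -0.001, 0.04, 0, 0],
    [0, 0, 0, -0.001, 0.04, 0, 0]
  ]
}}

```text
time: 4.03
tool_pos: [527.5, -201.3, 56.8]
eef_rot: [-180.0, 0.1, 92.0]
wrist_force: [-3.6, -6.6, 3.2]
width: 0.005
grasp_force: 3.2
```

```bash
cat > look.py <<'E'
from w import *
n=sys.argv[1]; O[:]=[523,-48]; C=cal('wrist'); im,d=read_camera('wrist'); save(n,im); np.savez('pics/'+n,im=im,d=d)
s=get_state(); print(s['time'],s['tool_pos'].round(1) if hasattr(s['tool_pos'],'round') else s['tool_pos'],s['wrist_force'])
measure(im,C,2.07)
E
python3 look.py w2
```

```text
4.075 [ 527.5 -201.3   56.8] [-3.18344443 -6.89136525  4.15735386]
red 178 uv 391.62 172.87 rail x 30.3 51.2 y -89.3 -87.1 mean [ 40.23 -88.13] tip y [-87.1 -87.7 -88.2 -88.8]
mark none
```

{"method": "jog_arm", "body": {
  "plan": [
    [0, 0, 0, 0, 0.008, 0, 0],
    [0, 0, 0, -0.001, 0.017, 0, 0],
    [0, 0, 0, -0.001, 0.027, 0, 0],
    [0, 0, 0, -0.0015, 0.037, 0, 0],
    [0, 0, 0, -0.002, 0.047, 0, 0],
    [0, 0, 0, -0.002, 0.057, 0, 0],
    [0, 0, 0, -0.0025, 0.067, 0, 0],
    [0, 0, 0, -0.003, 0.077, 0, 0],
    [0, 0, 0, -0.003, 0.087, 0, 0],
    [0, 0, 0, -0.0035, 0.097, 0, 0],
    [0, 0, 0, -0.004, 0.107, 0, 0],
    [0, 0, 0, -0.004, 0.115, 0, 0],
    [0, 0, 0, -0.0045, 0.121, 0, 0],
    [0, 0, 0, -0.0045, 0.125, 0, 0],
    [0, 0, 0, -0.0045, 0.125, 0, 0]
  ]
}}

```text
time: 5.95
tool_pos: [523.3, -76.5, 56.8]
eef_rot: [180.0, 0.1, 92.0]
wrist_force: [-2.3, -10.1, 3.2]
width: 0.0
grasp_force: 4.7
```

```bash
python3 look.py w3
```

```text
6.0 [523.2 -76.6  56.8] [-2.29530656 -9.69862994  2.10174964]
red 188 uv 391.7 176.02 rail x 30.0 51.0 y 33.9 36.1 mean [40.59 34.97] tip y [35.5 35.  34.4 33.9]
mark 147 uv 425.76 145.2 rail x 51.8 64.0 y 49.7 53.4 mean [58.37 51.7 ] tip y [52.3 51.8 51.3 50.8]
gap mark-red along rail y: 16.73
```

{"method": "jog_arm", "body": {
  "plan": [
    [0, 0, 0, 0, 0.003, 0, 0],
    [0, 0, 0, 0, 0.006, 0, 0],
    [0, 0, 0, 0, 0.009, 0, 0],
    [0, 0, 0, -0.0005, 0.012, 0, 0],
    [0, 0, 0, -0.0005, 0.014, 0, 0],
    [0, 0, 0, -0.0005, 0.014, 0, 0]
  ]
}}

```text
time: 6.75
tool_pos: [522.7, -62.7, 56.8]
eef_rot: [180.0, 0.1, 92.0]
wrist_force: [-1.6, -10.3, 3.3]
width: 0.002
grasp_force: 5.0
```

```bash
python3 look.py w4; python3 -c "
import cv2
i=cv2.imread('pics/w4.png');cv2.imwrite('pics/w4c.png',cv2.resize(i[120:260,300:460],None,fx=4,fy=4,interpolation=2))"
```

```text
6.8 [522.8 -62.7  56.8] [ -1.64921425 -11.43621282   3.5114622 ]
red 190 uv 391.5 177.0 rail x 30.0 51.1 y 47.1 49.4 mean [40.54 48.23] tip y [48.8 48.2 47.7 47.1]
mark 151 uv 423.45 169.99 rail x 51.8 63.8 y 49.9 61.9 mean [58.27 52.1 ] tip y [52.1 51.6 51.  50.4]
gap mark-red along rail y: 3.86
```

View pics/w4c.png

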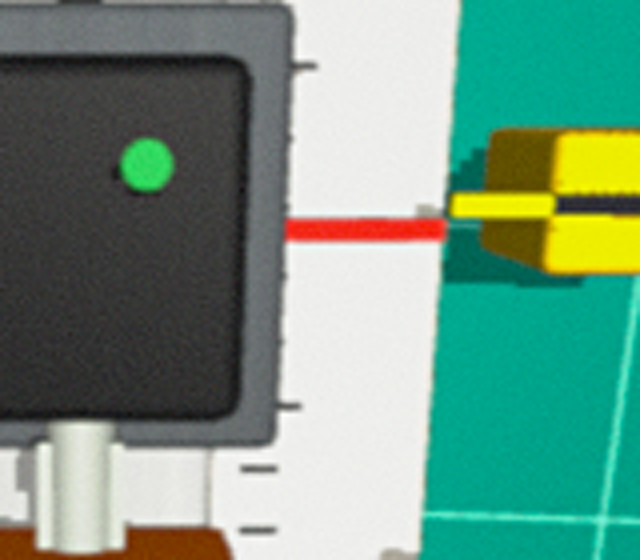

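The close view shows the red pointer at row 229/4+120 and the mark at 204/4+120. Red is about 3.5 mm short, so I'll nudge it on.

{"method": "jog_arm", "body": {
  "plan": [
    [0, 0, 0, 0, 0.0015, 0, 0],
    [0, 0, 0, 0, 0.003, 0, 0],
    [0, 0, 0, 0, 0.0037, 0, 0],
    [0, 0, 0, 0, 0.0037, 0, 0]
  ]
}}

```text
time: 7.3
tool_pos: [522.6, -59.1, 56.8]
eef_rot: [-180.0, 0.1, 92.0]
wrist_force: [-2.6, -10.8, 2.4]
width: 0.007
grasp_force: 5.2
```

```bash
python3 look.py w5
```

```text
7.35 [522.7 -59.1  56.8] [ -2.76600178 -11.14663907   5.18093833]
red 175 uv 390.6 177.8 rail x 30.1 51.1 y 50.2 52.9 mean [40.08 51.39] tip y [52.4 51.8 51.3 50.7]
mark 163 uv 423.36 176.37 rail x 52.1 64.0 y 49.6 62.3 mean [58.55 52.17] tip y [52.9 52.4 51.8 51.3]
gap mark-red along rail y: 0.77
```

{"method": "jog_arm", "body": {
  "plan": [
    [0, 0, 0, 0, -0.01, 0, 0],
    [0, 0, 0, 0, -0.025, 0, 0],
    [0, 0, 0, 0, -0.025, 0, 0],
    [0, 0, 0, 0, -0.025, 0.055, 0],
    [0, 0, 0, 0, -0.025, 0.11, 0],
    [0, 0, 0, 0, -0.025, 0.164, 0],
    [0, 0, 0, 0, -0.025, 0.164, 0]
  ]
}}

```text
time: 8.22
tool_pos: [524.0, -83.0, 224.4]
eef_rot: [179.6, 0.1, 92.0]
wrist_force: [0.3, 0.6, -0.6]
width: 0.002
grasp_force: 0.0
```

```bash
python3 look.py w6
```

```text
8.275 [523.2 -82.9 221.7] [ 0.73503176  0.62145924 -0.6840151 ]
red 40 uv 356.5 138.5 rail x 30.3 49.9 y 51.2 52.2 mean [40.13 51.67] tip y [52.2 51.2 52.2 51.2]
mark 39 uv 374.67 138.15 rail x 52.0 63.4 y 50.2 54.1 mean [58.83 51.99] tip y [52.2 51.2 52.1 51.2]
gap mark-red along rail y: 0.32
```

{"method": "jog_arm", "body": {
  "plan": [
    [0, 0, -5, -0.048, 0.329, 0, 0],
    [0, 0, -5, -0.048, 0.329, 0, 0],
    [0, 0, -5, -0.048, 0.329, 0, 0],
    [0, 0, -5, -0.048, 0.329, 0, 0],
    [0, 0, -5, -0.048, 0.329, 0, 0],
    [0, 0, -5, -0.048, 0.329, 0, 0],
    [0, 0, -5, -0.048, 0.329, 0, 0],
    [0, 0, -5, -0.048, 0.329, 0, 0],
    [0, 0, -5, -0.048, 0.329, 0, 0]
  ]
}}

```text
time: 9.4
tool_pos: [475.1, 244.7, 220.3]
eef_rot: [-180.0, 0.0, 86.9]
wrist_force: [-0.2, 0.8, 0.1]
width: 0.006
grasp_force: 0.0
```

```bash
python3 look.py t1
```

```text
9.45 [475.1 244.9 220.4] [ 0.55797383 -0.21910501  0.12900403]
red none
mark none
```

View pics/t1.png

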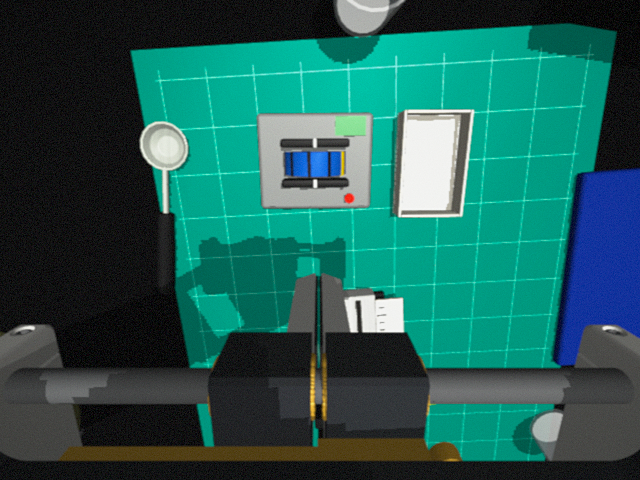

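The carriage is in line, with a 0.3 mm gap. The timer lies square in the image: white index marks at (316,142) and (315,183), yellow rib at (342,162), wheel centre at about (316,163).

```bash
cat > rib.py <<'E'
from h import *
def rib(n,yaw=-3.,img=None):
    C=cal('wrist'); s=get_state()
    if img is None:
        im,d=read_camera('wrist'); save(n,im); np.savez('pics/'+n,im=im,d=d)
    else: im,d=img
    a=np.radians(yaw); ex=np.array([np.cos(a),np.sin(a)]); ey=np.array([-np.sin(a),np.cos(a)])
    h=cv2.cvtColor(im,cv2.COLOR_RGB2HSV).astype(int); P=cloud(C,d)
    L=np.stack([(P[:,:,:2]-T)@ex,(P[:,:,:2]-T)@ey],-1); near=(abs(L[:,:,0])<40)&(abs(L[:,:,1])<26)&(d>0)
    v,u=np.nonzero(near&(h[:,:,1]<60)&(h[:,:,2]>150)); q=plane(C,np.c_[u,v],60.); m=np.c_[(q[:,:2]-T)@ex,(q[:,:2]-T)@ey]
    k=(abs(m[:,1])>13)&(abs(m[:,0])<12); print('marks',k.sum(),'x',m[k,0].mean().round(2),'y+',m[k&(m[:,1]>0)].mean(0).round(2),'y-',m[k&(m[:,1]<0)].mean(0).round(2),'uv',u[k].mean().round(1))
    x0=m[k,0].mean(); 
    if k.sum()<4: x0=0
    y=near&(h[:,:,0]>=23)&(h[:,:,0]<=34)&(h[:,:,1]>140)&(h[:,:,2]>90); v,u=np.nonzero(y)
    if len(u): 
        # cast ray of the rib's mean pixel to the rim circle (r 31) about the axis
        o=-C[1].T@C[2]; r=plane(C,[[u.mean(),v.mean()]],0.)[0]-o
        A=np.array([(o[:2]-T)@ex-x0,o[2]-48]); B=np.array([r[:2]@ex,r[2]]); R=31.
        aa,bb,cc=B@B,A@B,A@A-R*R; D=bb*bb-aa*cc; t=(-bb-np.sqrt(max(D,0)))/aa; X=A+t*B
        print('rib px',len(u),'uv',u.mean().round(1),v.mean().round(1),'x',X[0].round(2),'angle deg',np.degrees(-np.arctan2(X[0],X[1])).round(1),'depth z',np.median(P[v,u,2]).round(1))
    print('wheel top z',np.percentile(P[near&(h[:,:,0]>100)&(h[:,:,0]<125)&(h[:,:,1]>150)][:,2],[90,98]).round(1))
    print(s['time'],np.round(s['tool_pos'],1),np.round(s['wrist_force'],1))
T=np.array([474.,305.])
E
python3 - <<'E'
import rib
import numpy as np
z=np.load('pics/t1.npz'); rib.rib('',img=(z['im'],z['d']))
E
```

```text
marks 130 x 0.76 y+ [ 0.47 22.47] y- [  0.86 -20.32] uv 315.0
rib px 49 uv 342.5 163.4 x 26.18 angle deg -57.6 depth z 64.5
wheel top z [78.7 79.7]
9.45 [475.1 244.9 220.4] [ 0.6 -0.2  0.1]
```

{"method": "jog_arm", "body": {
  "plan": [
    [0, 0, 0, 0.008, 0.061, -0.04, 0],
    [0, 0, 0, 0.008, 0.061, -0.09, 0],
    [0, 0, 0, 0.008, 0.061, -0.12, 0],
    [0, 0, 0, 0.008, 0.061, -0.126, 0],
    [0, 0, 0, 0.008, 0.061, -0.129, 0],
    [0, 0, 0, 0.008, 0.061, -0.13, 0],
    [0, 0, 0, 0.008, 0.061, -0.131, 0],
    [0, 0, 0, 0.008, 0.061, -0.131, 0]
  ]
}}

```text
time: 10.45
tool_pos: [482.9, 307.0, 89.9]
eef_rot: [180.0, -0.0, 87.0]
wrist_force: [-0.2, 0.3, 0.6]
width: 0.005
grasp_force: 0.0
```

{"method": "jog_arm", "body": {
  "plan": [
    [0, 0, 0, 0, -0.001, -0.001, 0],
    [0, 0, 0, 0, -0.001, -0.001, 0]
  ]
}}

```text
time: 10.7
tool_pos: [482.9, 306.1, 88.7]
eef_rot: [180.0, -0.0, 87.0]
wrist_force: [-0.9, 1.4, 2.6]
width: 0.0
grasp_force: 1.1
```

{"method": "jog_arm", "body": {
  "plan": [
    [0, 0, 0, 0, 0, -0.001, 0],
    [0, 0, 0, 0, 0, -0.001, 0]
  ]
}}

```text
time: 10.95
tool_pos: [483.4, 306.2, 88.4]
eef_rot: [179.9, -0.0, 87.0]
wrist_force: [0.6, -0.9, 8.9]
width: 0.005
grasp_force: 4.1
```

{"method": "jog_arm", "body": {
  "plan": [
    [0, 0, 0, -0.003, 0, 0, 0],
    [0, 0, 0, -0.006, 0, 0, 0],
    [0, 0, 0, -0.009, 0.0005, 0, 0],
    [0, 0, 0, -0.012, 0.0005, 0, 0],
    [0, 0, 0, -0.015, 0.001, 0, 0],
    [0, 0, 0, -0.015, 0.001, 0, 0]
  ]
}}

```text
time: 11.7
tool_pos: [468.3, 307.1, 88.6]
eef_rot: [179.9, -0.0, 87.0]
wrist_force: [-1.5, -2.3, 11.5]
width: 0.003
grasp_force: 5.7
```

```bash
python3 -c "
import rib; rib.rib('t2')"
```

```text
marks 58 x 0.71 y+ [ 0.71 21.81] y- [nan nan] uv 329.0
rib px 246 uv 358.2 284.9 x 17.07 angle deg -33.4 depth z 74.1
wheel top z [103.5 211.4]
11.7 [468.3 307.1  88.6] [-1.5 -2.3 11.5]rib.py:11: RuntimeWarning: Mean of empty slice.
  k=(abs(m[:,1])>13)&(abs(m[:,0])<12); print('marks',k.sum(),'x',m[k,0].mean().round(2),'y+',m[k&(m[:,1]>0)].mean(0).round(2),'y-',m[k&(m[:,1]<0)].mean(0).round(2),'uv',u[k].mean().round(1))
  ret = um.true_divide(
```

{"method": "jog_arm", "body": {
  "plan": [
    [0, 0, 0, 0, 0, 0.012, 0],
    [0, 0, 0, 0.008, 0, 0.012, 0],
    [0, 0, 0, 0.015, -0.001, 0.012, 0],
    [0, 0, 0, 0.015, -0.001, 0.005, 0],
    [0, 0, 0, 0.015, -0.001, 0.001, 0],
    [0, 0, 0, 0.015, -0.001, 0, 0],
    [0, 0, 0, 0.015, -0.001, 0, 0],
    [0, 0, 0, 0.012, -0.001, 0, 0],
    [0, 0, 0, 0.009, -0.0005, 0, 0],
    [0, 0, 0, 0.006, -0.0005, 0, 0],
    [0, 0, 0, 0.003, 0, 0, 0],
    [0, 0, 0, 0, 0, 0, 0],
    [0, 0, 0, 0, 0, 0, 0]
  ]
}}

```text
time: 13.38
tool_pos: [468.2, 306.8, 88.5]
eef_rot: [179.9, -0.0, 87.0]
wrist_force: [-2.3, -4.7, 14.6]
width: 0.007
grasp_force: 7.5
```

{"method": "jog_arm", "body": {
  "plan": [
    [0, 0, 0, 0, 0, 0.015, 0],
    [0, 0, 0, 0, 0, 0.05, 0],
    [0, 0, 0, 0.006, -0.055, 0.1, 0],
    [0, 0, 0, 0.006, -0.075, 0.1, 0],
    [0, 0, 0, 0.006, -0.075, 0.1, 0],
    [0, 0, 0, 0.006, -0.075, 0.1, 0]
  ]
}}

```text
time: 14.12
tool_pos: [473.5, 232.5, 187.1]
eef_rot: [-180.0, 0.0, 87.0]
wrist_force: [-0.1, -0.5, -0.3]
width: 0.005
grasp_force: 0.0
```

```bash
python3 -c "
import rib; rib.rib('t3')
import cv2
i=cv2.imread('pics/t3.png');cv2.imwrite('pics/t3c.png',cv2.resize(i[60:240,220:420],None,fx=3.3,fy=3.3,interpolation=2))"
```

```text
marks 168 x 0.62 y+ [ 0.25 21.81] y- [  0.74 -21.35] uv 315.7
rib px 149 uv 319.0 150.4 x 2.87 angle deg -5.3 depth z 78.9
wheel top z [78.1 78.8]
14.125 [473.5 232.5 187.1] [-0.1 -0.5 -0.3]
```

View pics/t3c.png

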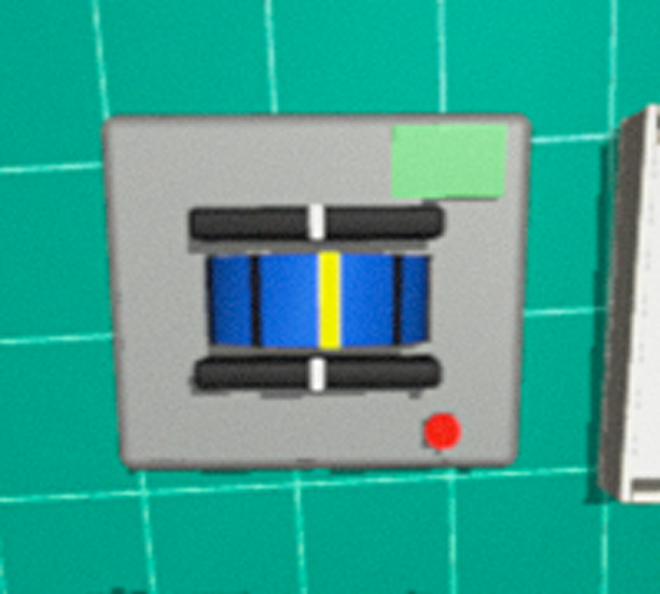

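The rib is at column 329 in the crop and the index marks are at 317, so it's about 5° short. One more stroke of 3 mm will correct it.

{"method": "jog_arm", "body": {
  "plan": [
    [0, 0, 0, 0.002, 0.055, -0.03, 0],
    [0, 0, 0, 0.002, 0.0745, -0.07, 0],
    [0, 0, 0, 0.002, 0.0745, -0.094, 0],
    [0, 0, 0, 0.002, 0.0745, -0.0985, 0],
    [0, 0, 0, 0.002, 0.0745, -0.1, 0],
    [0, 0, 0, 0.002, 0.0745, -0.1, 0],
    [0, 0, 0, 0.0005, 0.0745, -0.1, 0],
    [0, 0, 0, -0.001, 0.0745, -0.1, 0],
    [0, 0, 0, -0.001, 0.0745, -0.1, 0],
    [0, 0, 0, -0.001, 0.0745, -0.085, 0],
    [0, 0, 0, -0.001, 0.0745, -0.045, 0],
    [0, 0, 0, 0, 0.02, 0, 0],
    [0, 0, 0, 0, 0, 0, 0],
    [0, 0, 0, 0, 0, 0, 0]
  ]
}}

```text
time: 15.92
tool_pos: [473.8, 231.3, 188.3]
eef_rot: [180.0, -0.0, 86.9]
wrist_force: [-0.2, -0.1, 0.4]
width: 0.007
grasp_force: 0.0
```

```bash
python3 -c "
import rib; rib.rib('t4')
from h import *
im,d=read_camera('top'); save('top2',im)
a=np.load('pics/top.npz')['im']; df=cv2.absdiff(a,im).max(2)>50; df=cv2.morphologyEx(df.astype(np.uint8),2,np.ones((3,3)))
n,l,s,c=cv2.connectedComponentsWithStats(df); print(s[1:].tolist())"
```

```text
marks 155 x 0.75 y+ [ 0.66 21.9 ] y- [  0.77 -20.52] uv 315.1
rib px 153 uv 317.8 149.1 x 2.45 angle deg -4.5 depth z 79.1
wheel top z [78.1 78.8]
15.925 [473.8 231.3 188.3] [-0.2 -0.1  0.4]
[[99, 207, 130, 273, 24926], [372, 237, 35, 48, 1086], [303, 238, 44, 23, 737], [408, 238, 9, 21, 167], [85, 245, 25, 95, 1023], [221, 255, 76, 99, 4068], [303, 262, 34, 24, 559], [343, 263, 6, 5, 26], [184, 268, 3, 3, 9], [297, 434, 37, 15, 430], [335, 441, 29, 30, 354], [264, 449, 19, 23, 263], [352, 468, 3, 4, 12], [261, 470, 4, 4, 15], [585, 473, 9, 7, 53], [257, 475, 10, 5, 42], [363, 474, 4, 3, 12]]
```

View pics/top2.png

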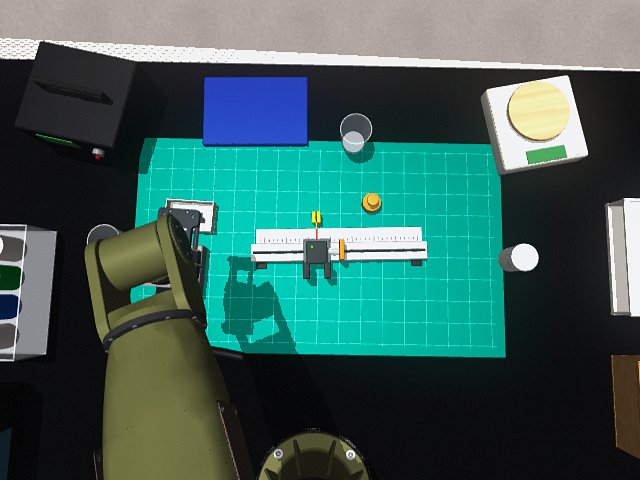

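The top view shows the carriage lined up with the clip and the bystanders unmoved. The rib is still about 4° short, because the last press was too light. I'll repeat it a little firmer.

{"method": "jog_arm", "body": {
  "plan": [
    [0, 0, 0, 0.001, 0.055, -0.03, 0],
    [0, 0, 0, 0.001, 0.0745, -0.07, 0],
    [0, 0, 0, 0.001, 0.0745, -0.094, 0],
    [0, 0, 0, 0.001, 0.0745, -0.0985, 0],
    [0, 0, 0, 0.001, 0.0745, -0.1005, 0],
    [0, 0, 0, 0.001, 0.0745, -0.1005, 0],
    [0, 0, 0, 0, 0.0745, -0.1005, 0],
    [0, 0, 0, -0.001, 0.0745, -0.1005, 0],
    [0, 0, 0, -0.002, 0.0745, -0.1005, 0],
    [0, 0, 0, -0.002, 0.0745, -0.1005, 0]
  ]
}}

```text
time: 17.27
tool_pos: [472.9, 308.3, 89.0]
eef_rot: [179.8, -0.1, 87.0]
wrist_force: [1.5, 0.3, 18.7]
width: 0.004
grasp_force: 9.2
```

{"method": "jog_arm", "body": {
  "plan": [
    [0, 0, 0, 0, 0, 0.015, 0],
    [0, 0, 0, 0, 0, 0.055, 0],
    [0, 0, 0, 0.002, -0.055, 0.1, 0],
    [0, 0, 0, 0.002, -0.0745, 0.1, 0],
    [0, 0, 0, 0.002, -0.0745, 0.1, 0],
    [0, 0, 0, 0.002, -0.0745, 0.1, 0]
  ]
}}

```text
time: 18.02
tool_pos: [473.5, 232.8, 186.5]
eef_rot: [-179.9, 0.0, 87.0]
wrist_force: [-0.4, -0.0, -0.0]
width: 0.008
grasp_force: 0.0
```

```bash
python3 -c "
import rib; rib.rib('t5')"
```

```text
marks 168 x 0.54 y+ [ 0.33 21.38] y- [  0.62 -21.03] uv 315.7
rib px 164 uv 318.3 151.5 x 2.29 angle deg -4.2 depth z 79.0
wheel top z [78.  78.8]
18.025 [473.5 232.8 186.5] [-0.4 -0.  -0. ]
```

```bash
python3 -c "
from workcell import *
print(sign_off())"
```

```text
the job is handed in; nothing more can be done
None
```

The job is handed in after about 18 s of the 61 s: the red pointer is about 0.3 mm from the clip's pointer, the yellow rib is about 4° short of the top (within the 10° allowed; the last two corrective strokes barely moved it), and I saw no bystander moved, though the arm hid the spoon and cup by the timer in the last top view.

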